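# Put the twin pipe-clamp halves back in their drawer

## Task

Put the green twin pipe-clamp halves lying on the bench back in the grey drawer unit: pull the drawer open, lay each half in the tray pocket of its own size, the bottom half (grooves up) flat on the pocket floor and the matching top half (grooves down) squarely on it so that each clamp is paired up, then push the drawer fully shut. Some halves may be out on a job: a half without its partner goes in its own pocket alone. Leave everything else on the bench where it is.

Things in the scene. Friction and masses are not known exactly. Their poses are not given: they have to be found in the camera images.
- unit_front (a point): middle of the top front edge of a low grey steel drawer unit on the bench, 340 mm deep, 360 mm wide, 110 mm high; it faces to the robot's right; the point's x axis points away from its front, y along the front. The shut drawer's front panel stands 15 mm before this edge. Two small red bins and a tin stand fixed on the back of its top, from 175 mm behind this edge, up to z = 200 mm
- drawer (a joint): slide of the unit's only drawer: 0 = fully shut (as at every start), 0.205 m = fully open; it opens towards the unit's front (its -x) with about 2 N of friction and stays where it is left. It is an open-topped steel box: side walls' top at z = 76 mm, front panel 15 mm thick, its top at z = 96 mm
- drawer_handle (a point): middle of the drawer's bar handle, a level round steel bar 11 mm thick and 120 mm long across the drawer, at z = 72 mm, its axis 35 mm out from the front panel (a gap of 29 mm for a finger). The point's x axis points into the unit, the way the drawer shuts; y lies along the bar
- bottom_s: bottom half of the short twin pipe clamp: a green plastic block 78 mm long (its x axis), 38 mm wide (y) and 20 mm high, lying with its two half-round grooves (26 mm across, 42 mm apart, running across the width) facing up. Origin: centre of its flat underside. About 80 g. May be absent
- top_s: top half of the short twin pipe clamp: the same block, 78 x 38 x 20 mm, lying with its two grooves facing down. Origin: centre of its underside (the grooved parting face), x along its length, z up. May be absent
- slot_s (a point): centre of the floor of the short clamp's pocket, 86 mm long (x, into the drawer) x 44 mm wide, walls 28 mm high; a finger gap 44 mm wide (along x) cuts both long walls to the floor, 50 mm free either side of the centre. It is in one of three loose grey trays (160 x 104 mm, 0.5 kg, in any order) that ride in the drawer; its front label shows the clamp's end view. 71 mm from floor to unit's roof
- bottom_m: bottom half of the middle twin pipe clamp: a green plastic block 102 mm long (its x axis), 38 mm wide (y) and 25 mm high, lying with its two half-round grooves (35 mm across, 55 mm apart, running across the width) facing up. Origin: centre of its flat underside. About 120 g. May be absent
- top_m: top half of the middle twin pipe clamp: the same block, 102 x 38 x 25 mm, lying with its two grooves facing down. Origin: centre of its underside (the grooved parting face), x along its length, z up. May be absent
- slot_m (a point): centre of the floor of the middle clamp's pocket, 110 mm long (x, into the drawer) x 44 mm wide, walls 35 mm high; a finger gap 44 mm wide (along x) cuts both long walls to the floor, 50 mm free either side of the centre. It is in one of three loose grey trays (160 x 104 mm, 0.5 kg, in any order) that ride in the drawer; its front label shows the clamp's end view. 71 mm from floor to unit's roof
- bottom_l: bottom half of the long twin pipe clamp: a green plastic block 130 mm long (its x axis), 38 mm wide (y) and 32 mm high, lying with its two half-round grooves (46 mm across, 70 mm apart, running across the width) facing up. Origin: centre of its flat underside. About 200 g. May be absent
- top_l: top half of the long twin pipe clamp: the same block, 130 x 38 x 32 mm, lying with its two grooves facing down. Origin: centre of its underside (the grooved parting face), x along its length, z up. May be absent
- slot_l (a point): centre of the floor of the long clamp's pocket, 138 mm long (x, into the drawer) x 44 mm wide, walls 45 mm high; a finger gap 44 mm wide (along x) cuts both long walls to the floor, 50 mm free either side of the centre. It is in one of three loose grey trays (160 x 104 mm, 0.5 kg, in any order) that ride in the drawer; its front label shows the clamp's end view. 71 mm from floor to unit's roof
- weld_plate: bystander: flat steel plate 130 x 38 x 8 mm with a short stud on top, beside the clamp halves. Origin: centre of its underside
- tape_roll: bystander: roll of brown packing tape, 92 mm diameter, 48 mm high, lying flat among the clamp halves. Origin: centre of its underside
- spray_can: bystander: upright spray can, 52 mm diameter, 183 mm high. Origin: centre of its underside
- paint_tin: bystander: paint tin, 100 mm diameter, 122 mm high. Origin: centre of its underside
- wrench: bystander: spanner 200 mm long lying on the bench. Origin: its middle
- carton: bystander: cardboard carton 90 x 80 x 45 mm. Origin: centre of its underside
- tape_measure: bystander: tape measure 70 x 38 x 66 mm. Origin: centre of its underside

How it is judged:
By the outcome, as a careful person would: the job done as asked, in the order asked, and still so for the second after the job is handed in, with the robot touching nothing.
Of bottom_s, top_s, bottom_m, top_m, bottom_l, top_l only 4 to 6 are there at a start; the rules pass over those that are not, and their reading is None.
At some moment in a run one of bottom_s, top_s, bottom_m, top_m, bottom_l, top_l may be knocked a few centimetres aside while the robot is not near it.
Once in a run the grip may slacken for a moment while it holds something.
It also fails if it takes over 210 s, if anything falls off the work surface, if the arm or the gripper's body presses on something with over 40 N, if the wrist force passes 120 N, or if a joint passes its speed limit or range.

## Robot

A 6-joint arm with a two-finger parallel gripper is mounted at the origin on the work surface. World frame = base frame: x ahead of the robot, y to its left, z up, the work surface at z = 0. Lengths are in m, angles in rad, forces in N, time in s.
With the tool pointing down it reaches from about 0.225 to 0.875 m from the base axis. Payload 3.4 kg.
Tool frame: the origin (TCP) lies at the very end of the fingers, on their centre line; the grasp point (between the pads) lies behind it (env.pinch_z is the z of the grasp point in the tool frame, in m); z points along the fingers, y is the line along which they close (so a half turn about z gives the same grasp; the last joint's range is limited). The gripper opens to 85 mm and grips with 20 to 120 N. Pads are 22 mm wide; open, the fingers measure 114 mm over their backs; the gripper's body (76 mm by 85 mm) begins 54 mm behind the grasp point. The pads swing forward as they close: fully open they stand 13 mm farther back than shut.
Start: joints at [-1.448, 0.276, 1.505, -0, 1.361, -0.121], TCP at [0.139, -0.558, 0.231] pointing down, gripper open.
Joint ranges: [-2.89, 2.89], [-0.75, 2.08], [0.22, 2.7], [-1.18, 4.32], [0.11, 2.71], [-2.7, 2.7]. Speed limits (rad/s): [2.57, 2.57, 3.14, 3.14, 3.14, 3.14].

## Interface

Orientations are given as a unit quaternion [w, x, y, z].
In Python, from bench import env, vision gives the robot as it stands. Calls block until the motion is done:
- env.reach(position, orientation): joint-space move of the TCP to a pose.
- env.move_straight(position, ori=None, velocity=0.15): straight line of the TCP; ori=None keeps the orientation; velocity is the mean speed in m/s.
- env.move_joints(angles): joint-space move.
- env.gripper_to(opening, grip_force=None): opening from 0.0 (shut) to 1.0 (fully open); grip_force is the grip in N (None keeps the last); returns when the fingers have stopped.
- env.wait(seconds).
- env.inverse_kinematics(position, orientation): joint angles nearest the present ones, or None.
- vision.grab_frame(name): name is "side" or "top"; returns a dict with "color" (480x640x3 uint8, red, green, blue), "z_map" (480x640 float32, m along the optical axis (not along the pixel's ray), 0 where there is no reading), "vfov" (degrees; the focal length in pixels is half the picture's height over the tangent of half this angle, whatever the lens; pixels are square), "cx", "cy" (the principal point, pixels), "D" ([k1, k2, p1, p2, k3] as OpenCV has them; the pictures are not rectified), "origin" and "attitude" of the camera in the world. Camera axes: x right, y up, looking along -z (the intrinsics and any distortion apply to the point x, -y, -z); pixel columns grow to the right and rows downward; lengths in m; the calibration is good to about 2 mm. A picture is of the moment at which its call begins.
A pose or a line that the arm cannot do raises env.IKError and nothing moves.
- env.job_done(): hands the job in; it is judged then, once.
Readings, each from a call of its own:
- env.current_time(): time.
- env.current_qpos(): joint angles.
- env.current_qvel(): joint speeds.
- env.current_joint_efforts(): joint torques, N m.
- env.current_ee_pos(): TCP position.
- env.current_tool_rot(): TCP orientation.
- env.current_contact_force(): force on the tool from outside, world axes, zero at the start.
- env.current_wrist_torque(): the same for the moment, N m.
- env.current_grip_width(): opening from 0.0 (shut) to 1.0 (fully open).
- env.current_grip_force(): force on a finger pad.
Only numpy, scipy, OpenCV 4.12 (cv2) and the standard library are available. Lean on these libraries where they do the work, as an engineer would, in place of code of your own. Each camera call takes 0.05 s, during which the arm holds its last target. There are 200 camera calls.

## Working session

There is one attempt and no reset: what is moved stays moved. The work goes in short steps, each a Python script; the robot and the scene stay as the last script left them, time stands still between calls to the robot, and variables do not carry over. Pictures are saved under pics/ and viewed, at most 14 in all, crops included, and the job is handed in when it is done.

```bash
ls; mkdir -p pics; cat > h.py <<'E'
import numpy as np, cv2
from bench import env, vision
from scipy.spatial.transform import Rotation as R
def quat(q): return R.from_quat([q[1],q[2],q[3],q[0]])
def cloud(f):
    z=f["z_map"]; h,w=z.shape; fl=h/2/np.tan(np.radians(f["vfov"])/2)
    K=np.array([[fl,0,f["cx"]],[0,fl,f["cy"]],[0,0,1.]])
    u,v=np.meshgrid(np.arange(w),np.arange(h))
    p=cv2.undistortPoints(np.stack([u,v],-1).reshape(-1,1,2).astype(np.float64),K,np.array(f["D"],float)).reshape(h,w,2)
    c=np.stack([p[...,0]*z,-p[...,1]*z,-z],-1)
    a=np.array(f["attitude"],float)
    M=a if a.shape==(3,3) else quat(a).as_matrix()
    P=c@M.T+np.array(f["origin"]); P[z==0]=np.nan
    return P
def save(f,n,crop=None,s=1):
    im=f["color"][...,::-1]
    if crop: im=im[crop[1]:crop[3],crop[0]:crop[2]]
    cv2.imwrite("pics/"+n,cv2.resize(im,None,fx=s,fy=s,interpolation=cv2.INTER_CUBIC))
E
python3 - <<'E'
from h import *
for n in("top","side"):
    f=vision.grab_frame(n); save(f,n+"0.png"); P=cloud(f); np.savez(n+"0.npz",P=P,c=f["color"])
    print(n,f["vfov"],f["cx"],f["cy"],f["D"],f["origin"],f["attitude"],P[240,320])
    hsv=cv2.cvtColor(f["color"],cv2.COLOR_RGB2HSV)
    m=cv2.inRange(hsv,(40,70,40),(85,255,255)); k,l,st,c=cv2.connectedComponentsWithStats(m)
    for i in range(1,k):
        if st[i,4]>60:
            q=P[l==i]; q=q[~np.isnan(q[:,0])]
            if len(q)==0: continue
            zt=np.percentile(q[:,2],90); t=q[q[:,2]>zt-.006]
            r=cv2.minAreaRect((t[:,:2]*1000).astype(np.float32)); print(c[i].round(),st[i,4],"z",zt.round(4),r)
print(env.pinch_z,env.current_time())
E
```

```text
pics
top 54.35556004055014 322.1727209476237 240.21582466133566 [-0.0660597  0.         0.         0.         0.       ] [3.14220615e-01 8.95582398e-04 1.14876697e+00] [-0.69358133 -0.06803161  0.07379464  0.71335194] [ 0.54929131 -0.00648337 -0.00276017]
[335. 168.] 432 z 0.0925 ((723.1152954101562, -47.53010940551758), (92.03715515136719, 31.327289581298828), 80.7325668334961)
[453. 220.] 682 z 0.0272 ((586.845947265625, -341.47552490234375), (101.95867919921875, 40.51938247680664), 12.502398490905762)
[360. 222.] 613 z 0.0257 ((589.02001953125, -107.6697998046875), (37.85373306274414, 103.37738037109375), 74.00655364990234)
[406. 282.] 501 z 0.0205 ((436.2937316894531, -213.98223876953125), (77.0399169921875, 39.09192657470703), 14.530028343200684)
[439. 335.] 960 z 0.0322 ((306.500244140625, -285.7531433105469), (129.5839080810547, 39.338993072509766), 1.4169176816940308)
side 43.85489451143202 314.40239409496786 242.44708085401956 [-0.17570024  0.          0.          0.          0.        ] [0.19524584 1.16680386 1.31852159] [-0.11582465 -0.05772572  0.38417398  0.91414591] [ 0.54944066 -0.15410367 -0.00462379]
[323. 196.] 309 z 0.0299 ((588.0400390625, -338.42059326171875), (98.47914123535156, 45.44855880737305), 13.261453628540039)
[402. 221.] 471 z 0.0331 ((307.46087646484375, -285.00506591796875), (126.61309051513672, 44.69526672363281), 1.9268999099731445)
[359. 230.] 266 z 0.0215 ((436.36016845703125, -214.47421264648438), (76.60379791259766, 50.97386169433594), 13.503730773925781)
[247. 244.] 614 z 0.0924 ((738.5701904296875, -25.009273529052734), (95.77767181396484, 36.828887939453125), 36.81546401977539)
[303. 244.] 396 z 0.0273 ((590.1622924804688, -105.18524932861328), (46.75078582763672, 103.98356628417969), 71.57801055908203)
-0.0187 0.1
```

View pics/top0.png

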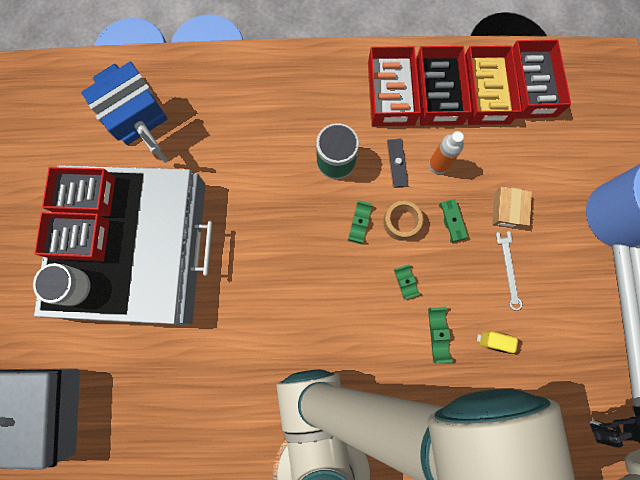

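View pics/side0.png

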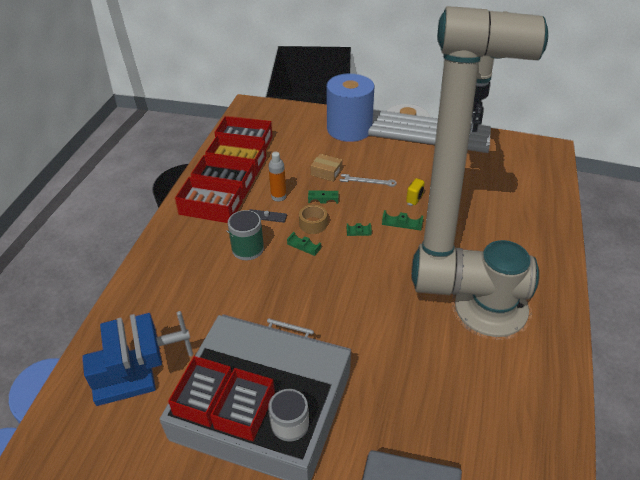

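The top view shows four halves: M at (453,220), M at (360,222), S at (406,282) and L at (439,335). The drawer unit is at left, with its handle at (208,248). Next I'll measure groove orientation, the unit and the handle.

```bash
python3 - <<'E'
from h import *
d=np.load("top0.npz");P=d["P"];c=d["c"]
im=np.vstack([np.hstack([cv2.resize(c[v-32:v+32,u-32:u+32,::-1],(384,288) ,interpolation=cv2.INTER_CUBIC) for u,v in r]) for r in (((453,220),(360,222)),((406,282),(439,335)))])
cv2.imwrite("pics/crops.png",im)
for n,cx,cy,L,W,a,h in(("M1",.5868,-.3415,102,38,12.5,25),("M2",.589,-.1077,102,38,-16,25),("S",.4363,-.214,78,38,14.5,20),("L",.3065,-.2858,130,38,1.4,32)):
    q=P[~np.isnan(P[...,0])]; q=q-[cx,cy,0]; a=np.radians(a); x=q[:,0]*np.cos(a)+q[:,1]*np.sin(a); y=-q[:,0]*np.sin(a)+q[:,1]*np.cos(a)
    m=abs(y)<.013
    print(n,[int(1000*np.median(q[m&(abs(x-t)<.004),2])) if (m&(abs(x-t)<.004)).any() else None for t in np.arange(-.063,.064,.007)])
for nm in("top","side"):
    P=np.load(nm+"0.npz")["P"]; q=P[~np.isnan(P[...,0])]
    box=(q[:,0]>.3)&(q[:,0]<.8)&(q[:,1]>.1)&(q[:,1]<.7)
    t=q[box&(abs(q[:,2]-.11)<.006)&(q[:,1]<.36)]; print(nm,"top",cv2.minAreaRect((t[:,:2]*1000).astype(np.float32)),np.median(t[:,2]),cv2.boxPoints(cv2.minAreaRect((t[:,:2]*1000).astype(np.float32))).round())
    b=q[box&(abs(q[:,2]-.072)<.014)]; 
    r=cv2.minAreaRect((b[:,:2]*1000).astype(np.float32)); print("h raw",r,len(b))
    b=q[(abs(q[:,2]-.072)<.014)&(q[:,0]>.40)&(q[:,0]<.65)&(q[:,1]>.12)&(q[:,1]<.32)]
    print(len(b),(b[::max(1,len(b)//25)]*1000).round().tolist())
E
```

```text
M1 [0, 0, 21, 25, 25, 22, 24, 23, 24, 25, 24, 24, 24, 24, 23, 24, 24, 0, 0]
M2 [-1, -1, 17, 14, 8, 6, 6, 12, 23, 24, 24, 12, 8, 6, 9, 14, 24, 1, 0]
S [0, -1, 0, 0, 17, 8, 7, 8, 18, 19, 18, 8, 6, 9, 17, 0, 0, 0, -1]
L [31, 21, 13, 9, 8, 10, 12, 21, 31, 31, 31, 25, 15, 11, 9, 9, 12, 20, 31]
top top ((529.0247802734375, 337.24578857421875), (64.73844146728516, 361.16583251953125), 86.76709747314453) 0.10958004688610301 [[347. 315.]
 [707. 295.]
 [711. 359.]
 [351. 380.]]
h raw ((499.6658935546875, 376.86749267578125), (269.8765869140625, 456.7645568847656), 60.74419403076172) 960
711 [[650.0, 287.0, 82.0], [633.0, 313.0, 63.0], [613.0, 289.0, 79.0], [602.0, 290.0, 65.0], [585.0, 289.0, 77.0], [578.0, 284.0, 76.0], [575.0, 266.0, 72.0], [572.0, 292.0, 71.0], [566.0, 252.0, 70.0], [555.0, 292.0, 78.0], [551.0, 293.0, 66.0], [540.0, 255.0, 76.0], [533.0, 294.0, 68.0], [523.0, 256.0, 78.0], [515.0, 264.0, 74.0], [507.0, 259.0, 75.0], [501.0, 257.0, 72.0], [493.0, 297.0, 64.0], [483.0, 262.0, 78.0], [474.0, 298.0, 85.0], [473.0, 279.0, 74.0], [469.0, 320.0, 72.0], [462.0, 320.0, 72.0], [449.
[... 226 characters left out ...]
[711. 360.]]
h raw ((562.9490966796875, 439.8460693359375), (386.1213073730469, 413.8767395019531), 85.83184814453125) 1211
230 [[586.0, 253.0, 79.0], [570.0, 256.0, 83.0], [569.0, 253.0, 75.0], [576.0, 258.0, 75.0], [553.0, 253.0, 76.0], [558.0, 260.0, 79.0], [578.0, 267.0, 77.0], [555.0, 263.0, 80.0], [532.0, 257.0, 79.0], [551.0, 260.0, 73.0], [526.0, 258.0, 78.0], [549.0, 258.0, 67.0], [523.0, 259.0, 76.0], [536.0, 262.0, 71.0], [512.0, 259.0, 76.0], [522.0, 264.0, 74.0], [497.0, 264.0, 82.0], [508.0, 263.0, 73.0], [484.0, 263.0, 81.0], [495.0, 262.0, 71.0], [472.0, 259.0, 75.0], [477.0, 268.0, 81.0], [483.0, 268.0, 75.0], [460.0, 261.0, 73.0], [476.0, 274.0, 76.0], [476.0, 281.0, 77.0]]
```

View pics/crops.png

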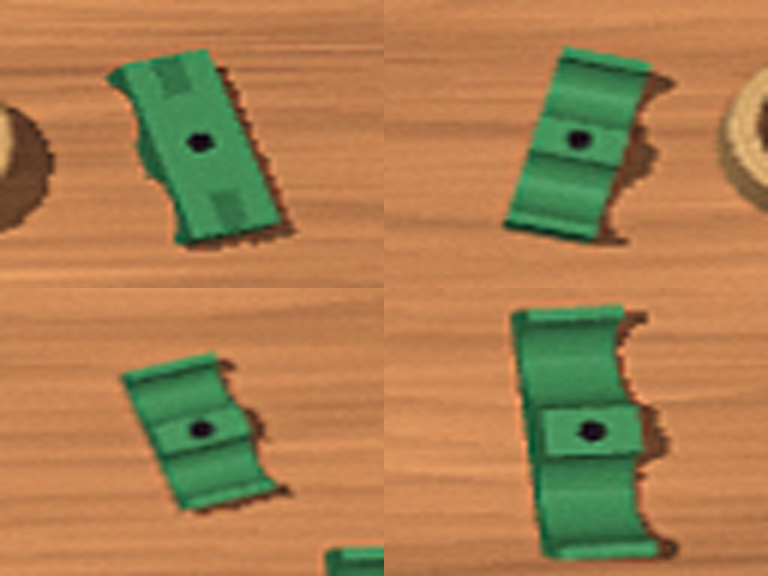

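The crops show M1 (453,220) is top_m. The other three have grooves up, so they are bottom_m, bottom_s and bottom_l. Now I'll open the drawer.

```bash
cat >> h.py <<'E'
HOME=[-1.448,0.276,1.505,0,1.361,-0.121]
def down(a):
    """tool-down quaternions, closing line at world angle a; nearest to current wrist first"""
    out=[]
    for s in(0,np.pi):
        y=np.array([np.cos(a+s),np.sin(a+s),0]); z=np.array([0,0,-1.]); x=np.cross(y,z)
        q=R.from_matrix(np.c_[x,y,z]).as_quat(); out.append(np.array([q[3],q[0],q[1],q[2]]))
    return out
def best(p,a):
    o=[(abs(np.array(j)[5]),q) for q in down(a) if (j:=env.inverse_kinematics(p,q)) is not None]
    return min(o,key=lambda t:t[0])[1]
def st(s=""): print(s,"t%.1f"%env.current_time(),np.round(env.current_ee_pos(),4),"w%.3f f%.1f"%(env.current_grip_width(),env.current_grip_force()),np.round(env.current_contact_force(),1))
E
python3 - <<'E'
from h import *
P=np.load("top0.npz")["P"]; q=P[~np.isnan(P[...,0])]
th=np.radians(-3.23); e=np.array([np.cos(th),np.sin(th)]); n=np.array([e[1],-e[0]])
u0=np.array([.527,.305]); s=(q[:,:2]-u0)@n; w=(q[:,:2]-u0)@e
m=(s>.035)&(s<.07)&(abs(w)<.09)&(q[:,2]>.066)&(q[:,2]<.085)
for lo,hi in((-.06,-.03),(-.03,0),(0,.03),(.03,.06)):
    k=m&(w>lo)&(w<hi); print(k.sum(),np.median(s[k]).round(4),np.median(q[k,2]).round(4))
print("w range",np.percentile(w[m],[0,2,98,100]))
k=(abs(q[:,2]-.096)<.005)&(abs(w)<.15)&(s>0)&(s<.03); print("panel s",np.percentile(s[k],[2,50,98]),k.sum())
off=np.median(s[m&(abs(w)<.05)]); print("off",off)
b=u0+n*off+e*np.mean(np.percentile(w[m],[2,98])); print(b)
np.savez("unit.npz",th=th,b=b,n=n,e=e)
o=best([*b,.055],np.arctan2(n[1],n[0]))
env.gripper_to(.33,60)
env.reach([*b,.16],o); st()
env.move_straight([*b,.055],velocity=.12); st("down")
env.gripper_to(0,60); st("grip")
E
```

```text
71 0.0455 0.0755
64 0.0467 0.0755
61 0.0471 0.0761
68 0.047 0.0759
w range [-0.06663549 -0.06401849  0.0579631   0.06281089]
panel s [0.00018056 0.00607244 0.01167695] 648
off 0.04682889691677983
[0.52133857 0.25841609]
 t3.9 [0.5218 0.2577 0.16  ] w0.328 f0.0 [-0.5  0.3  1.1]
down t4.9 [0.5218 0.2585 0.0553] w0.331 f0.0 [0.9 0.1 0.4]
grip t5.2 [0.5218 0.2579 0.0556] w0.110 f58.6 [-0.2 -3.5  3.9]
```

```bash
python3 - <<'E'
from h import *
d=np.load("unit.npz"); n=d["n"]
p=np.array(env.current_ee_pos()); t=p.copy(); t[:2]+=n*.203
env.move_straight(t,velocity=.12); st("pulled")
env.gripper_to(.33); p=np.array(env.current_ee_pos()); p[2]=.17; env.move_straight(p,velocity=.2)
env.gripper_to(.65)
env.move_joints(HOME); st()
f=vision.grab_frame("top"); P=cloud(f); np.savez("top1.npz",P=P,c=f["color"]); save(f,"top1.png",(0,120,330,360),2.4)
g=vision.grab_frame("side"); np.savez("side1.npz",P=cloud(g),c=g["color"])
E
```

```text
pulled t7.0 [0.5077 0.054  0.0555] w0.106 f45.7 [-5.3 -0.2  7.4]
 t11.0 [ 0.1397 -0.5574  0.2312] w0.652 f0.0 [ 0.5 -0.1  0. ]
```

View pics/top1.png

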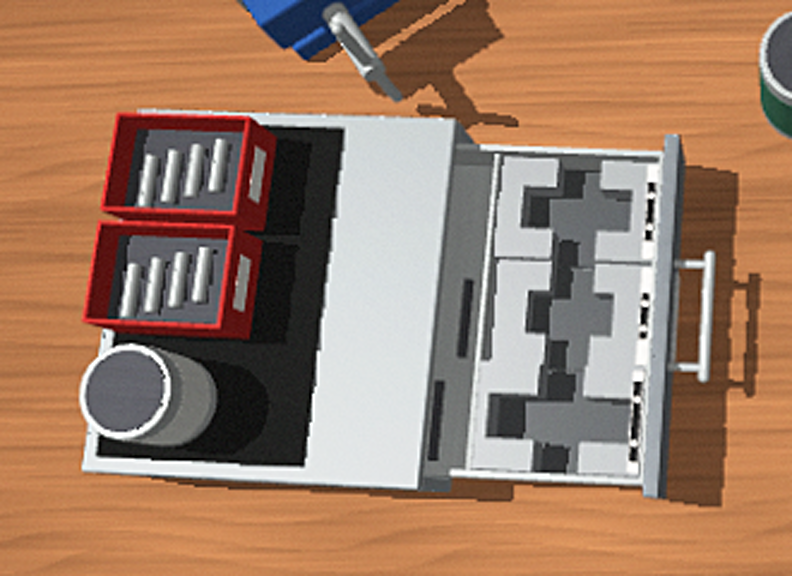

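Trays by pocket length in the picture: top (580,210) is M, middle (570,310) is S, bottom (560,420) is L. I'll fit each cross-shaped pocket with the depth data.

```bash
cat >> h.py <<'E'
from scipy.optimize import minimize
SZ={"s":(.078,.020,.086,.028),"m":(.102,.025,.110,.035),"l":(.130,.032,.138,.045)}
W0={"m":.104,"s":0.,"l":-.104}
def boxd(x,y,a,b):  # signed distance to a box, negative inside
    dx,dy=abs(x)-a,abs(y)-b
    return np.hypot(np.maximum(dx,0),np.maximum(dy,0))+np.minimum(np.maximum(dx,dy),0)
def slots(P):
    d=np.load("unit.npz"); n,e,b=d["n"],d["e"],d["b"]; q=P[~np.isnan(P[...,0])]
    x=(q[:,:2]-b-.203*n)@(-n); w=(q[:,:2]-b)@e; out={}   # x: into the drawer from the handle bar
    for k in SZ:
        L,wh=SZ[k][2:]; near=(x>.045)&(x<.215)&(abs(w-W0[k])<.05)
        z=q[near,2]; X=x[near]; Y=w[near]; zt=np.median(z[z>z.max()-.015]) 
        hist=np.histogram(z,np.arange(-.01,.12,.002)); 
        fl=np.median(z[(z>.01)&(z<np.percentile(z,5)+.006)]); zt=fl+wh
        lo=z<fl+.008; hi=abs(z-zt)<.006
        def cost(v):
            c,s_=np.cos(v[2]),np.sin(v[2]); a=(X-v[0])*c+(Y-v[1])*s_; t=-(X-v[0])*s_+(Y-v[1])*c
            D=np.minimum(boxd(a,t,L/2,.022),boxd(a,t,.022,.050))
            E=np.r_[np.maximum(D[lo],0),np.maximum(-D[hi],0)]*1000
            return np.sum(np.minimum(E,6)**1.5)
        r=min((minimize(cost,[x0,W0[k]+w0,0],method="Nelder-Mead",options=dict(initial_simplex=[[x0,W0[k]+w0,0],[x0+.008,W0[k]+w0,0],[x0,W0[k]+w0+.008,0],[x0,W0[k]+w0,.04]],xatol=1e-5,fatol=1e-3)) for x0 in(.11,.125,.14,.155) for w0 in(-.01,0,.01)),key=lambda r:r.fun)
        v=r.x; out[k]=(*(b+.203*n-n*v[0]+e*v[1]),fl,v[2]); print(k,"slot",np.round(out[k],4),"v",v.round(4),"cost",round(r.fun,1),lo.sum(),hi.sum())
    return out
def halves(P,c,minarea=150):
    hsv=cv2.cvtColor(c,cv2.COLOR_RGB2HSV); m=cv2.inRange(hsv,(40,70,40),(85,255,255)); k,l,s,ce=cv2.connectedComponentsWithStats(m); o=[]
    for i in range(1,k):
        if s[i,4]<minarea: continue
        q=P[(l==i)]; q=q[~np.isnan(q[:,0])]
        if len(q)<50: continue
        zt=np.percentile(q[:,2],90); t=q[q[:,2]>zt-.007]; (x,y),(a,b),g=cv2.minAreaRect((t[:,:2]*1000).astype(np.float32))
        if a<b: a,b,g=b,a,g+90
        g=(g+90)%180-90
        o.append((x/1000,y/1000,np.radians(g),a,b,zt,np.mean(q[:,2]>zt-.005))); print("half",np.round(o[-1],4))
    return o
E
python3 - <<'E'
from h import *
for k in("top","side"):
    d=np.load(k+"1.npz"); print(k); slots(d["P"]); halves(d["P"],d["c"])
E
```

```text
top
s slot [0.5181 0.1925 0.0262 0.0114] v [0.137  0.0005 0.0114] cost 9.4 964 1649
m slot [0.6231 0.1853 0.0263 0.0183] v [0.1357 0.1057 0.0183] cost 38.2 1026 1452
l slot [0.4129 0.2001 0.0266 0.0178] v [ 0.1386 -0.105   0.0178] cost 24.4 1352 1456
half [ 7.22800e-01 -4.74000e-02  1.40450e+00  9.21511e+01  3.20303e+01
  9.19000e-02  1.69400e-01]
half [ 5.870000e-01 -3.415000e-01  2.117000e-01  1.022814e+02  4.005080e+01
  2.730000e-02  7.515000e-01]
half [ 5.888000e-01 -1.074000e-01 -2.770000e-01  1.028386e+02  3.749330e+01
  2.550000e-02  3.214000e-01]
half [ 4.36100e-01 -2.13900e-01  2.84100e-01  7.75156e+01  3.81903e+01
  2.05000e-02  3.44600e-01]
half [ 3.064000e-01 -2.860000e-01  3.180000e-02  1.297803e+02  3.957440e+01
  3.230000e-02  2.660000e-01]
side
s slot [0.5196 0.1901 0.0275 0.0115] v [0.1347 0.0021 0.0115] cost 250.1 461 976
m slot [ 6.248e-01  1.829e-01  2.750e-02 -6.000e-04] v [ 0.1335  0.1076 -0.0006] cost 272.7 484 944
l slot [0.4141 0.198  0.0268 0.0133] v [ 0.1366 -0.1036  0.0133] cost 275.6 543 932
half [ 5.88100e-01 -3.38800e-01  2.39600e-01  9.85639e+01  4.63421e+01
  3.05000e-02  4.43000e-01]
half [ 3.076000e-01 -2.872000e-01  6.920000e-02  1.276674e+02  4.706390e+01
  3.320000e-02  2.094000e-01]
half [ 4.37100e-01 -2.15100e-01  3.03000e-01  7.74459e+01  5.04291e+01
  2.16000e-02  2.91700e-01]
half [ 7.41700e-01 -2.37000e-02  5.25300e-01  9.58463e+01  4.16756e+01
  9.34000e-02  1.61200e-01]
half [ 5.90500e-01 -1.07400e-01 -3.16400e-01  1.06573e+02  4.60142e+01
  2.69000e-02  2.79200e-01]
```

```bash
cat >> h.py <<'E'
ZG=.003; TH=np.radians(-4.1); LIFT=.23
def find(k,up):
    f=vision.grab_frame("top"); H=[h for h in halves(cloud(f),f["color"]) if h[5]<.05 and h[1]<.03 and abs(h[3]-SZ[k][0]*1000)<7 and (h[6]<.6)==up]
    if len(H)!=1: raise SystemExit(("find",k,up,len(H)))
    return H[0]
def pick(k,up):
    h=find(k,up); p=[h[0],h[1]]; o=best([*p,ZG],h[2]+np.pi/2)
    env.gripper_to(.64,80); env.reach([*p,.10],o); env.move_straight([*p,ZG],velocity=.12); st("at")
    env.gripper_to(0,80); st("grip"); env.move_straight([*p,LIFT],velocity=.25); st("lift")
    return env.current_grip_width()>.35
def place(k,s,top=False,dz=.001):
    x,y,fl,_=s; z=fl+ZG+dz+(SZ[k][1] if top else 0); o=best([x,y,z],TH)
    env.reach([x,y,LIFT],o); env.wait(.3); st("hover")
    if env.current_grip_width()<.35: raise SystemExit("lost")
    env.move_straight([x,y,z+.05],velocity=.2); env.move_straight([x,y,z],velocity=.05); env.wait(.2); st("placed")
def release():
    env.gripper_to(.66); p=np.array(env.current_ee_pos()); p[2]+=.06; env.move_straight(p,velocity=.1); p[2]=max(LIFT,p[2]); env.move_straight(p,velocity=.25); st("rel")
S={"s":(.5183,.1922,.0264,0),"m":(.6233,.1850,.0264,0),"l":(.4132,.1998,.0265,0)}
E
python3 - <<'E'
from h import *
if pick("m",True): place("m",S["m"])
E
```

```text
half [ 7.22800e-01 -4.75000e-02  1.40970e+00  9.21088e+01  3.14804e+01
  9.30000e-02  1.57400e-01]
half [ 5.869000e-01 -3.412000e-01  2.206000e-01  1.031701e+02  4.055560e+01
  2.710000e-02  8.191000e-01]
half [ 5.893000e-01 -1.077000e-01 -2.822000e-01  1.026331e+02  3.787210e+01
  2.540000e-02  3.208000e-01]
half [ 4.36200e-01 -2.13800e-01  2.58700e-01  7.71417e+01  3.83379e+01
  2.02000e-02  3.50600e-01]
half [ 3.06700e-01 -2.86000e-01  2.25000e-02  1.29473e+02  3.90731e+01
  3.22000e-02  2.61200e-01]
at t14.7 [ 0.5899 -0.108   0.0036] w0.639 f0.0 [-0.9  0.5 -0.1]
grip t14.9 [ 0.5901 -0.108   0.0043] w0.424 f81.5 [-0.3  0.4  6.3]
lift t16.0 [ 0.5882 -0.1074  0.2283] w0.424 f80.7 [-0.   0.  -1.5]
hover t17.5 [0.6235 0.1841 0.2301] w0.421 f80.6 [ 0.4  0.2 -1.8]
placed t19.7 [0.6227 0.1849 0.0314] w0.424 f81.5 [-3.4 -0.5  5.4]
```

```bash
python3 - <<'E'
from h import *
release(); env.move_joints(HOME)
f=vision.grab_frame("top"); P=cloud(f); save(f,"top2.png",(160,150,300,330),3.3); H=halves(P,f["color"]); slots(P)
E
```

```text
rel t21.5 [0.6225 0.1849 0.2282] w0.658 f0.0 [ 0.2 -0.6 -0.1]
half [ 7.23000e-01 -4.75000e-02  1.40710e+00  9.21788e+01  3.19950e+01
  9.21000e-02  1.77200e-01]
half [ 5.867000e-01 -3.411000e-01  2.354000e-01  1.024325e+02  4.077520e+01
  2.730000e-02  7.496000e-01]
half [6.204000e-01 1.881000e-01 1.486200e+00 1.041943e+02 3.830640e+01
 5.230000e-02 3.272000e-01]
half [ 4.36000e-01 -2.13800e-01  2.85100e-01  7.73899e+01  3.92915e+01
  2.05000e-02  3.33300e-01]
half [ 3.0660e-01 -2.8590e-01  3.6600e-02  1.2953e+02  3.8939e+01  3.2200e-02
  2.6800e-01]
s slot [0.5179 0.1925 0.0265 0.0121] v [0.137  0.0003 0.0121] cost 14.0 974 1642
m slot [0.6233 0.1851 0.0268 0.0137] v [0.1355 0.1059 0.0137] cost 53.6 530 1457
l slot [0.413  0.2002 0.0265 0.0185] v [ 0.1388 -0.1049  0.0185] cost 29.3 1351 1465
```

View pics/top2.png

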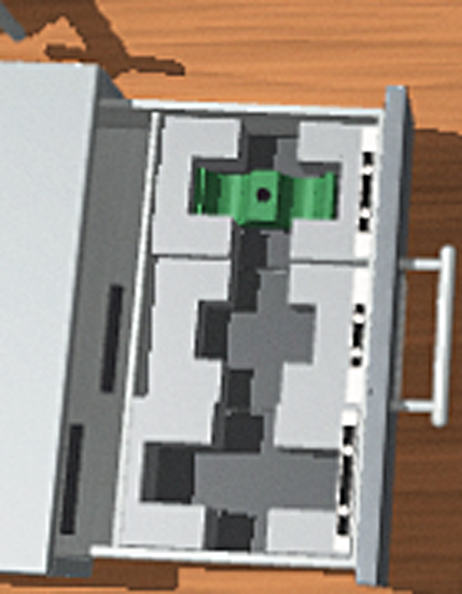

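Bottom_m is seated in the upper tray (265,195) with its top at z≈52 mm, so it lies flat. The image suggests an offset of about 3 mm, so I'll cross-check with the side camera.

```bash
python3 - <<'E'
from h import *
f=vision.grab_frame("side"); P=cloud(f); save(f,"side2.png",(190,270,380,400),4.2); H=halves(P,f["color"],80)
f=vision.grab_frame("top"); P=cloud(f); c=f["color"]
# gaps: drawer-frame profiles of part and tray top through the part, top camera
d=np.array([np.cos(TH+np.pi/2),np.sin(TH+np.pi/2)]); e=np.array([np.cos(TH),np.sin(TH)])
hsv=cv2.cvtColor(c,cv2.COLOR_RGB2HSV); g=cv2.inRange(hsv,(40,70,40),(85,255,255))>0
r=P[...,:2]-np.array([.6233,.185]); a=r@d*1000; w=r@e*1000; z=P[...,2]
G=g&(abs(a)<80)&(abs(w)<40)
print("green top a",np.nanpercentile(a[G&(z>.048)],[0,1,99,100]),"w",np.nanpercentile(w[G&(z>.048)],[0,1,99,100]))
T=(~g)&(abs(z-.0615)<.004)
for nm,m,v in(("w side walls",T&(abs(a)>26)&(abs(a)<48)&(abs(w)<45),w),("end walls",T&(abs(w)<17)&(abs(a)<75),a)):
    q=np.sort(v[m]); print(nm,q[q<0][-8:].round(1),q[q>0][:8].round(1))
E
```

```text
half [ 5.88200e-01 -3.40400e-01  2.50900e-01  9.85129e+01  4.15778e+01
  3.05000e-02  4.44100e-01]
half [ 3.078000e-01 -2.846000e-01  3.550000e-02  1.282678e+02  4.665270e+01
  3.280000e-02  2.141000e-01]
half [ 4.36200e-01 -2.12800e-01  3.21700e-01  7.88369e+01  4.86797e+01
  2.23000e-02  3.08000e-01]
half [ 7.39300e-01 -2.38000e-02  5.77500e-01  9.39793e+01  3.64566e+01
  9.31000e-02  1.57400e-01]
half [6.21300e-01 1.67200e-01 1.51830e+00 6.83938e+01 3.97628e+01 5.50000e-02
 3.17200e-01]
green top a [-49.07332197 -48.84860701  53.84665672  54.67423812] w [-22.23056911 -21.33901741  15.24893438  15.63635308]
w side walls [-23.8 -23.2 -22.7 -22.2 -22.1 -21.9 -21.5 -21.4] [20.9 21.1 21.1 21.7 21.8 21.8 21.9 22.1]
end walls [-56.7 -56.3 -56.2 -55.8 -55.5 -55.4 -55.3 -54.9] [55.  55.2 55.3 55.3 55.4 55.5 55.5 55.6]
```

View pics/side2.png

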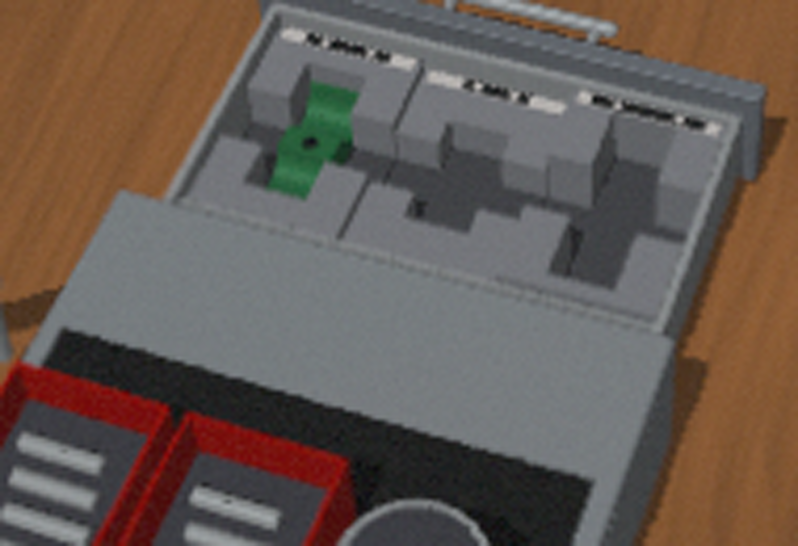

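Bottom_m sits about 3 mm towards the low-x wall and 2.7 mm deep, which shows a camera bias at the tray. I'll correct for it and place top_m next.

```bash
python3 - <<'E'
from h import *
if pick("m",False):
    place("m",(.6240,.1837,.0266,0),top=True); release(); 
    env.move_joints(HOME)
    f=vision.grab_frame("top"); P=cloud(f); save(f,"top3.png",(160,150,300,330),3.3); H=halves(P,f["color"])
E
```

```text
half [ 7.23400e-01 -4.73000e-02  1.38480e+00  9.28597e+01  3.23024e+01
  9.26000e-02  1.59600e-01]
half [ 5.868000e-01 -3.417000e-01  2.231000e-01  1.030037e+02  4.088700e+01
  2.690000e-02  7.909000e-01]
half [6.202000e-01 1.886000e-01 1.481300e+00 1.046294e+02 3.800240e+01
 5.290000e-02 3.170000e-01]
half [ 4.36300e-01 -2.14100e-01  2.67900e-01  7.73074e+01  3.82952e+01
  2.03000e-02  3.42600e-01]
half [ 3.065000e-01 -2.863000e-01  3.650000e-02  1.297158e+02  3.914590e+01
  3.220000e-02  2.651000e-01]
at t27.9 [ 0.5874 -0.3423  0.0038] w0.639 f0.0 [-0.4  0.4  0.4]
grip t28.2 [ 0.5877 -0.3424  0.0046] w0.429 f81.7 [-0.1 -0.3  6. ]
lift t29.2 [ 0.5859 -0.341   0.228 ] w0.430 f81.0 [-1.2 -0.4 -1.8]
hover t31.4 [0.6242 0.1831 0.23  ] w0.425 f81.0 [-0.7 -0.1 -1.8]
placed t33.6 [0.6234 0.1835 0.0566] w0.423 f81.8 [-3.2 -1.2  5.4]
rel t35.3 [0.6235 0.1836 0.2288] w0.658 f0.0 [-0.2 -0.3 -0.6]
half [ 7.22600e-01 -4.76000e-02  1.41540e+00  9.18450e+01  3.10086e+01
  9.28000e-02  1.63200e-01]
half [6.214000e-01 1.863000e-01 1.504500e+00 1.035511e+02 3.951110e+01
 7.900000e-02 7.556000e-01]
half [ 4.36300e-01 -2.13800e-01  2.58600e-01  7.70144e+01  3.91510e+01
  2.03000e-02  3.49300e-01]
half [ 2.916000e-01 -3.239000e-01  6.300000e-03  1.287851e+02  3.869920e+01
  3.250000e-02  2.733000e-01]
```

View pics/top3.png

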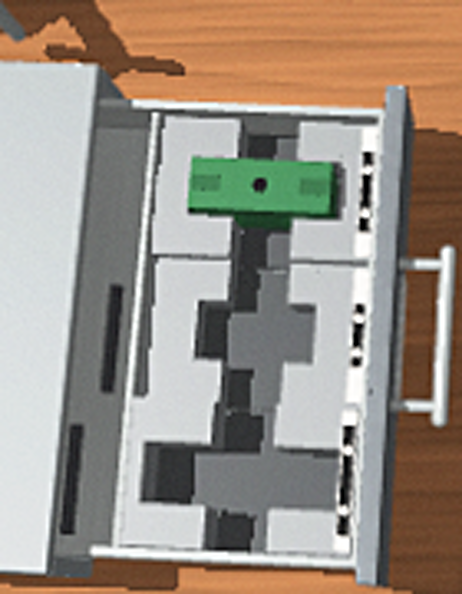

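Top_m sits squarely on bottom_m. Its top reads 79 mm, which allows for the +2 mm bias seen on flat tops. Bottom_l has been knocked to (0.292,-0.324). Next are S, then L.

```bash
python3 - <<'E'
from h import *
for k,s in(("s",(.5206,.1902,.0265,0)),("l",(.4155,.1976,.0265,0))):
    print(k)
    if not pick(k,True): raise SystemExit("nogrip")
    place(k,s); release()
    env.move_joints(HOME)
f=vision.grab_frame("top"); P=cloud(f); save(f,"top4.png",(160,120,560,400),2); H=halves(P,f["color"])
E
```

```text
s
half [ 7.23000e-01 -4.77000e-02  1.40750e+00  9.27261e+01  3.35719e+01
  9.14000e-02  1.88400e-01]
half [6.215000e-01 1.864000e-01 1.493200e+00 1.031649e+02 3.963010e+01
 7.890000e-02 7.680000e-01]
half [ 4.36000e-01 -2.13900e-01  2.75500e-01  7.70809e+01  3.82221e+01
  2.03000e-02  3.46000e-01]
half [ 2.916000e-01 -3.248000e-01 -6.300000e-03  1.285979e+02  3.925850e+01
  3.220000e-02  2.676000e-01]
at t41.4 [ 0.4365 -0.2144  0.0035] w0.641 f0.0 [ 0.5 -0.4 -0.1]
grip t41.7 [ 0.4369 -0.2146  0.0043] w0.417 f80.3 [-0.5  0.4  6.6]
lift t42.7 [ 0.4351 -0.2132  0.2286] w0.423 f79.9 [-0.6  0.1 -1.5]
hover t44.5 [0.5208 0.1894 0.2301] w0.418 f79.9 [-0.5 -0.9 -1.2]
placed t46.8 [0.5201 0.19   0.0313] w0.419 f80.8 [-2.7 -1.   6.6]
rel t48.6 [0.5197 0.19   0.2284] w0.662 f0.0 [-0.7 -1.   0.3]
l
half [ 7.23200e-01 -4.71000e-02  1.38580e+00  9.22767e+01  3.17132e+01
  9.25000e-02  1.63600e-01]
half [6.215000e-01 1.860000e-01 1.503500e+00 1.028147e+02 3.957730e+01
 7.890000e-02 7.597000e-01]
half [5.17800e-01 1.92600e-01 1.50970e+00 7.88423e+01 3.84093e+01 4.75000e-02
 3.46500e-01]
half [ 2.914
[... 173 characters left out ...]
2921 -0.3253  0.0041] w0.430 f80.8 [-1.2  0.7  6. ]
lift t55.3 [ 0.2907 -0.3229  0.2286] w0.431 f80.2 [ 0.1  0.5 -3.3]
hover t57.5 [0.4157 0.1971 0.23  ] w0.428 f80.1 [ 0.5  0.3 -2.5]
placed t59.8 [0.415  0.1975 0.0311] w0.431 f81.2 [-2.9 -1.2  5.4]
rel t61.6 [0.4149 0.1974 0.2285] w0.659 f0.0 [-0.3  0.1 -0.4]
half [ 7.22700e-01 -4.76000e-02  1.40690e+00  9.26214e+01  3.25055e+01
  9.22000e-02  1.67100e-01]
half [6.214000e-01 1.863000e-01 1.492000e+00 1.026305e+02 3.901900e+01
 7.890000e-02 7.573000e-01]
half [5.18100e-01 1.92300e-01 1.48160e+00 7.83865e+01 3.83266e+01 4.74000e-02
 3.66500e-01]
half [4.122000e-01 1.996000e-01 1.499700e+00 1.314467e+02 3.744700e+01
 5.920000e-02 2.838000e-01]
```

View pics/top4.png

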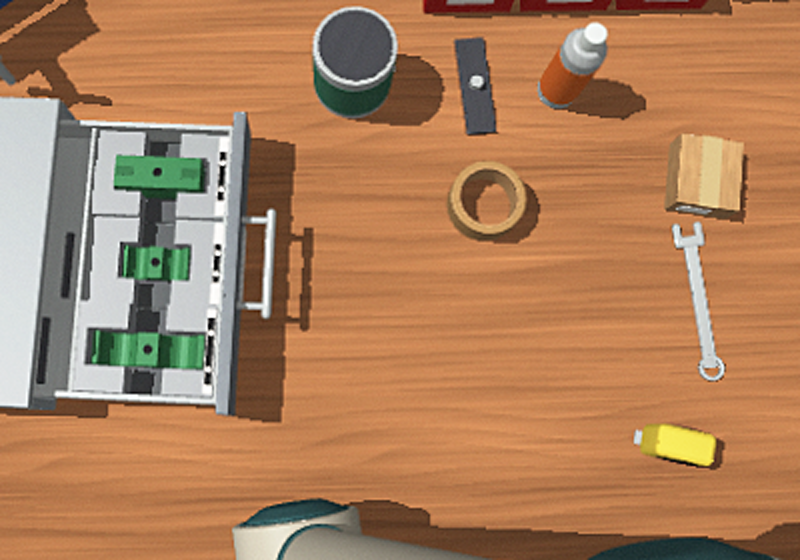

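All four halves are in their own pockets: (158,173) the M pair, (155,262) S and (147,350) L. The bystanders haven't moved. Now I'll push the drawer shut by the handle.

```bash
python3 - <<'E'
from h import *
d=np.array([np.sin(-TH),np.cos(TH)]); p=np.array([.5077,.0545]); o=best([*p,.055],TH-np.pi/2)
env.gripper_to(.33,60); env.reach([*p,.17],o); env.move_straight([*p,.055],velocity=.12); st("dn")
env.gripper_to(0,40); st("grip"); p=np.array(env.current_ee_pos())[:2]
env.move_straight([*(p+d*.19),.055],velocity=.09); st("push"); 
t=p+d*.19; prev=None
for i in range(12):
    t=t+d*.002; env.move_straight([*t,.055],velocity=.03); env.wait(.15); F=np.array(env.current_contact_force())[:2]@d
    st("%d lag %.4f F %.1f"%(i,(t-np.array(env.current_ee_pos())[:2])@d,F))
    if F<-18: break
env.gripper_to(.33); st("open"); q=np.array(env.current_ee_pos()); q[2]=.17; env.move_straight(q,velocity=.2); env.move_joints(HOME)
f=vision.grab_frame("top"); P=cloud(f); save(f,"top5.png",(0,100,400,400),2)
u=np.load("unit.npz"); n,e=u["n"],u["e"]; q=P[~np.isnan(P[...,0])]; u0=np.array([.527,.305]); s=(q[:,:2]-u0)@n; w=(q[:,:2]-u0)@e
m=(s>.03)&(s<.08)&(abs(w)<.05)&(q[:,2]>.066)&(q[:,2]<.085); print("handle off",np.median(s[m]),"was .0468")
E
```

```text
dn t68.5 [0.5083 0.0544 0.0553] w0.329 f0.0 [-0.3 -0.2 -0. ]
grip t68.8 [0.5082 0.0543 0.0555] w0.108 f39.0 [ 0.3 -1.4  3.2]
push t71.0 [0.5214 0.2444 0.0555] w0.113 f39.4 [-1.6 -0.7  6. ]
0 lag -0.0004 F -0.3 t71.4 [0.5215 0.2463 0.0555] w0.109 f39.4 [-2.3 -0.1  7. ]
1 lag -0.0004 F -1.0 t71.8 [0.5216 0.2483 0.0555] w0.114 f39.4 [-1.4 -0.9  6.2]
2 lag -0.0004 F -1.2 t72.2 [0.5217 0.2503 0.0555] w0.107 f39.4 [-1.9 -1.1  6.3]
3 lag -0.0004 F -0.1 t72.6 [0.5219 0.2523 0.0555] w0.111 f39.4 [-1.5  0.   6.8]
4 lag -0.0004 F -0.3 t73.0 [0.522  0.2543 0.0555] w0.111 f39.4 [-1.  -0.2  6.8]
5 lag -0.0004 F -0.1 t73.4 [0.5221 0.2563 0.0555] w0.111 f39.4 [-1.2 -0.   6.5]
6 lag 0.0000 F -1.5 t73.8 [0.5223 0.2578 0.0555] w0.109 f39.5 [-1.8 -1.3  7.6]
7 lag 0.0020 F -7.7 t74.2 [0.5223 0.2578 0.0555] w0.111 f39.7 [-1.2 -7.7  9.1]
8 lag 0.0040 F -13.0 t74.6 [0.5222 0.2578 0.0555] w0.113 f39.9 [ -1.1 -12.9  10. ]
9 lag 0.0060 F -17.5 t75.0 [0.5222 0.2578 0.0555] w0.110 f40.2 [ -1.3 -17.5  10.7]
10 lag 0.0080 F -22.5 t75.4 [0.5222 0.2578 0.0555] w0.115 f40.4 [ -0.9 -22.5  12.1]
open t75.8 [0.5222 0.259  0.0551] w0.327 f2.8 [ -0.3 -21.6  10.8]
handle off 0.046527433943544555 was .0468
```

View pics/top5.png

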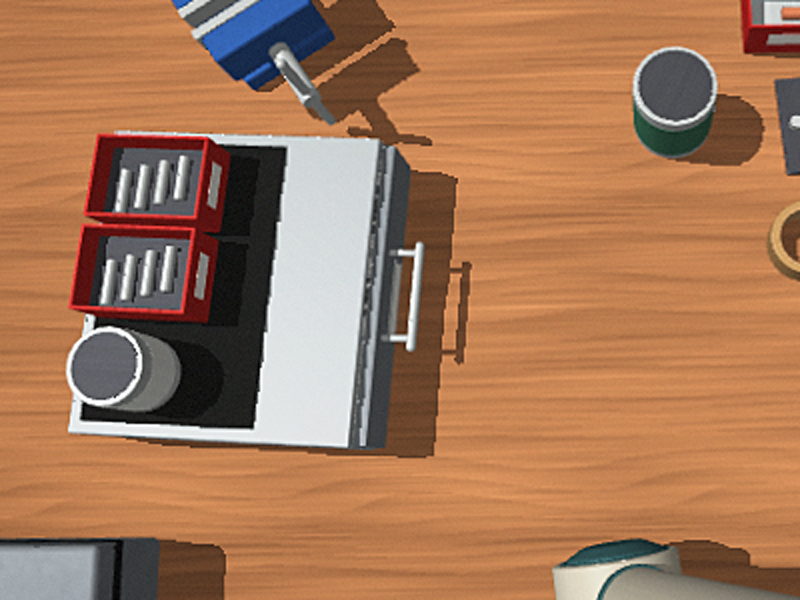

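The drawer is fully shut: the stop was reached and the handle is back at its start position (415,297). The arm is clear.

```bash
python3 -c "
from h import *
print(env.job_done(), env.current_time())"
```

```text
the job is handed in; nothing more can be done
the job is handed in; nothing more can be done
```

Job handed in: the middle clamp is paired in its pocket, the short and long bottom halves lie alone in theirs (no top halves were on the bench), and the drawer is fully shut, at about 80 s of the 210 s allowed.

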